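# Press the keyed drive shaft home in its hub

### The job

Set the square-flanged aluminium hub flat on the blue assembly stage, centred between its steel stop pins, and let go of it. Then take the keyed shaft out of the wooden holder by its black grip, put it into the hub, turn it until the key slips into the keyway, and push on against the sprung plunger until the shaft's collar is fully home on the hub. Finish while still gripping the shaft and pressing it home (the plunger would push it back out); leave the cream cup, the amber jar and the brass weight alone.

Things in the scene. Friction and masses are not known exactly. Their poses are not given: they have to be found in the camera images.
- hub: loose aluminium hub, 0.35 to 0.6 kg: square flange 80x80x10 mm carrying a round boss 56 mm in diameter, total height 45 mm (boss from 10 to 45 mm; grip the boss from above). Origin: centre of the underside; z up; x points to the middle of one flange side, marked by a white dot on the flange. Any of the four quarter turns fits the stage.
- hub_rim (a point): centre of the hub's top rim, 45 mm above its underside
- bush_top (a point): centre of the top face of the dark steel bush in the boss, 4 mm below hub_rim; axes as the hub's. Bush 38 mm deep, bore 25 mm in diameter, one keyway 8 mm wide reaching 16.5 mm from the axis over its full length, pointing somewhere within 0.6 rad either side of +x (not reported: see it or feel for it by turning). The bush is stiff (1 N m): the shaft's drag does not turn it.
- stage_center (a point): centre of the top face of the fixed blue stage, a plate 124x124 mm, 36 mm high. z up, x and y along its sides. Eight steel stop pins (8 mm thick, domed, 13 mm high; two along each side, 25 mm either side of its middle) leave a square of 83 mm for the hub's flange. In the middle is a well 33 mm in diameter with the plunger.
- plunger (a joint): how far the brass plunger in the stage's well (26 mm in diameter, top 2 mm below the plate at rest) is pressed down, m: 0 at rest, 0.010 when the shaft is fully home, 0.014 at its stop. A spring pushes it up with 4 N at rest, 8 N at 0.010.
- shaft: loose keyed shaft, up to 0.42 kg, 104 mm long. Origin: centre of its lower tip; z up. Steel shank 23 mm in diameter from 0 to 57 mm (lowest 5 mm tapered to 16 mm); brass key 6 mm wide from 14 to 44 mm above the tip on the +x side, reaching 15.5 mm from the axis; collar 46 mm wide from 57 to 63 mm; above it a black grip 30x30 mm, sides square to x and y, white line on +x side and top.
- shaft_shoulder (a point): centre of the underside of the shaft's collar, 57 mm above the tip; it rests on hub_rim when home
- holder: fixed wooden block 70x70 mm, 62 mm high, with a hole 36 mm wide right through; the shaft hangs in it by its collar, with 2 mm of play. Origin: centre of its underside
- cream_cup: bystander: upturned cream-coloured cup, 70 mm wide, 75 mm high; origin under its centre
- amber_jar: bystander: amber jar with red cap, 49 mm wide, 82 mm high; origin under its centre
- brass_weight: bystander: yellow brass weight with a knob, 50 mm wide and high; origin under its centre
Mind the look-alikes: they are no part of the job. Leave any purple or turquoise look-alike of the shaft alone.

How it is judged (in metres and radians):
On the way:
1. the hub sits flat on the stage between the stop pins, let go, the shaft not yet in it (horizontal distance between hub and stage_center below 0.005 m and z of hub in the frame of stage_center between -0.003 and 0.0025 m and angle between hub's own z axis and vertical below 0.06 rad and contact force between the fingers and hub below 0.2 N and linear speed of hub below 0.02 m/s and horizontal distance between shaft and hub above 0.06 m), for 0.2 s.
At the end, for the whole second after the job is handed in: Hub flat between the pins (centre within 5 mm, height within 3 mm, tilt under 0.06 rad); shaft at rest in it, collar within 2 mm of the rim, axes within 4 mm and 0.06 rad; plunger pressed over 8 mm; fingers still gripping the shaft (over 2 N) (horizontal distance between hub and stage_center below 0.005 m and z of hub in the frame of stage_center between -0.003 and 0.0025 m and angle between hub's own z axis and vertical below 0.06 rad and value of joint plunger above 0.008 m and z of shaft_shoulder in the frame of hub_rim below 0.002 m and horizontal distance between shaft_shoulder and hub_rim below 0.004 m and angle between the z axis of shaft and the z axis of hub, either way round below 0.06 rad and linear speed of shaft below 0.02 m/s and contact force between the fingers and shaft above 2 N); the arm keeps its last pose, push and grip.
It fails at once if the cream cup is moved more than 25 mm or tipped over (distance of cream_cup from where it was at the start of the episode above 0.025 m or angle between cream_cup's own z axis and vertical above 0.4 rad).
It fails at once if the amber jar is moved more than 25 mm or tipped over (distance of amber_jar from where it was at the start of the episode above 0.025 m or angle between amber_jar's own z axis and vertical above 0.4 rad).
It fails at once if the brass weight is moved more than 25 mm or tipped over (distance of brass_weight from where it was at the start of the episode above 0.025 m or angle between brass_weight's own z axis and vertical above 0.4 rad).
It also fails if it takes over 64 s, if anything falls off the work surface, if the arm or the gripper's body presses on something with over 40 N, if the wrist force passes 120 N, or if a joint passes its speed limit or range.

### The arm

A 7-joint arm with a two-finger parallel gripper is mounted at the origin on a cart in front of the work surface, level with it; the furniture and walls round the work are solid. World frame = base frame: x ahead of the robot, y to its left, z up, the work surface at z = 0. Lengths are in mm, angles in rad, forces in N, time in s.
With the tool pointing down it reaches from about 400 to 875 mm from the base axis. Payload 4.4 kg.
Tool frame: the origin (TCP) lies at the very end of the fingers, on their centre line; the grasp point (between the pads) lies 19 mm behind it; z points along the fingers, y is the direction in which the jaws open and shut (so a half turn about z gives the same grasp; the last joint's range is limited). The gripper opens to 85 mm and grips with 20 to 120 N. Pads are 22 mm wide; open, the fingers measure 114 mm over their backs; the gripper's body (76 mm by 85 mm) begins 54 mm behind the grasp point. The pads swing forward as they close: fully open they stand 13 mm farther back than shut.
Start: joints at [1.158, 0.628, 0.038, 1.517, -0.027, 0.996, -0.02], TCP at [220.956, -611.307, 231.313] pointing down, gripper open.
Joint ranges: [-3.06, 3.06], [-0.37, 2.12], [-1.25, 1.32], [0.18, 2.47], [-1.1, 4.24], [0.23, 1.98], [-2.94, 2.94]. Speed limits (rad/s): [2.57, 2.57, 3.14, 3.14, 3.14, 3.14, 3.14].

### API

Orientations are given as [roll, pitch, yaw] about the fixed x, y, z axes, in that order (R = Rz(yaw) Ry(pitch) Rx(roll)).
In Python, from cell import ctrl, eyes gives the robot as it stands.
- The arm moves only by the tool move_arm, never from a script. Its argument "increments" is a list of rows, each a list of 6 numbers: the shift along the tool's x, y, z in cm, then the turn, a rotation vector about the tool's x, y, z in degrees. In form: [[x, y, z, wx, wy, wz], ...]. A call has 1 to 20 rows; each row is the pose to reach, as a shift and turn from the pose commanded when the call began, along the tool's axes at that moment; what a row does not reach only later rows make up. A row lasts 1/10 s, in which the tool goes at most 50 mm and 8.59 degrees, less where a joint would pass 70% of its speed; a pose out of reach is approached as far as the arm can. A call with a gripper value outside its range is refused whole. "grip" is the opening, from -1 (shut) to 1 (fully open), set as the call begins (left out, the last holds). The fingers move at their own pace and stop on an object; the grip force is fixed at half the most. Time passes only in rows, so rows that repeat a pose let the fingers close. It gives the time, the measured TCP pose, the force and the opening at its end, in the units of the state.
- ctrl.read_state(): the state, without advancing time (a new reading comes with each control period).
- eyes.get_image(name): name is "scene" or "side" or "wrist"; returns the picture (480x640x3 uint8, red, green, blue); there is no depth.
- eyes.calibration(name): a dict with "fx", "fy", "cx", "cy" (pixels), "pose" (4x4, takes a point from camera to world coordinates); the wrist camera has in their place "tool_from_camera" (4x4, takes a point from camera to tool coordinates, whose origin is the TCP and whose axes are the flange's). Camera axes: x right, y up, looking along -z (the intrinsics and any distortion apply to the point x, -y, -z); pixel columns grow to the right and rows downward; lengths in mm; the calibration is good to about 2 mm. A picture is of the moment at which its call begins: read the wrist's pose just before it. calibration takes no time and is no camera call.
- ctrl.finish_job(): hands the job in, once; it reports no verdict.
The state is a dict: "clock": time; "qpos": joint angles; "qd": joint speeds; "tau": joint torques, N m; "eef_pos": TCP position; "tool_rot": TCP orientation; "force": force on the tool from outside, world axes, zero at the start; "torque": the same for the moment, N m; "width": finger opening in mm.
Only numpy, scipy, OpenCV 4.12 (cv2) and the standard library are available. Lean on these libraries where they do the work, as an engineer would, in place of code of your own. Each camera call takes 0.05 s, during which the arm holds its last target. There are 200 camera calls.

## Working session

There is one attempt and no reset: what is moved stays moved. The work goes in short steps, Python scripts to look and compute and a tool call to move; the robot and the scene stay as the last step left them, time stands still between calls to the robot, and variables do not carry over. Pictures are saved under pics/ and viewed, about 8 in all and at most 12, crops included, and the job is handed in when it is done.

Besides the shell and the picture viewer there is one more tool, called after "Request:" as name(argument=value, ...), one argument or row to a line, values as JSON. move_arm: Moves the arm, as the interface text tells. Its arguments: {"type":"object","properties":{"increments":{"type":"array","items":{"type":"array","items":{"type":"number"}}},"grip":{"type":"number"}},"required":["increments"]}

```bash
ls; mkdir -p pics; python3 - <<'E'
from cell import ctrl, eyes
import cv2
s=ctrl.read_state(); print(s)
ims=[]
for n in("scene","side","wrist"):
    im=eyes.get_image(n); cv2.imwrite(f"pics/{n}0.png",im[:,:,::-1]); c=eyes.calibration(n); print(n,c)
E
```

```text
pics
{'clock': 0.0, 'qpos': array([ 1.15820643,  0.62932682,  0.03843109,  1.51837865, -0.02705301,
        0.99627703, -0.01998987]), 'qd': array([ 4.65747381e-04, -1.49450368e-03, -6.46757911e-04, -7.87533448e-04,
       -1.69895911e-03,  1.44917868e-03, -2.18732164e-05]), 'tau': array([-3.41278192e-04, -5.63416779e+01,  1.22665476e+00, -1.93451840e+01,
        1.12134096e-02,  1.05687836e-02,  1.93411103e-05]), 'eef_pos': array([ 220.75868725, -610.702064  ,  230.39797304]), 'tool_rot': array([-3.13971963e+00, -2.70075499e-05,  3.46779701e-01]), 'force': array([-0.88952825, -0.26716111,  0.71329096]), 'torque': array([ 0.01680053, -0.00851339,  0.02590815]), 'width': 85.41666005735628}
scene {'fx': 590.2425471761978, 'fy': 590.2425471761978, 'cx': 319.8529031372387, 'cy': 243.64735659201526, 'pose': array([[-9.01069173e-01,  2.78747989e-01, -3.32225682e-01,
         1.49345493e+02],
       [-4.33261896e-01, -6.12061632e-01,  6.61562308e-01,
         7.91016392e+02],
       [-1.89334303e-02,  7.40054131e-01,  6.72280751e-01,
         8.94406788e+02],
       [ 0.00000000e+00,  0.000
[... 283 characters left out ...]
4.42821207e-01,  7.55347785e-01,
         9.86411490e+02],
       [ 1.70333104e-02,  8.57766423e-01,  5.13757365e-01,
         7.27362847e+02],
       [ 0.00000000e+00,  0.00000000e+00,  0.00000000e+00,
         1.00000000e+00]])}
wrist {'fx': 367.4080018110896, 'fy': 367.4080018110896, 'cx': 319.3997767417988, 'cy': 241.93761958017032, 'tool_from_camera': array([[ 3.14292085e-04,  9.55747918e-01,  2.94186707e-01,
         7.56665521e+01],
       [ 9.99999125e-01,  7.76195333e-05, -1.32051010e-03,
         1.30359881e-01],
       [-1.28490941e-03,  2.94186864e-01, -9.55747057e-01,
        -1.41891760e+02],
       [ 0.00000000e+00,  0.00000000e+00,  0.00000000e+00,
         1.00000000e+00]])}
```

View pics/scene0.png

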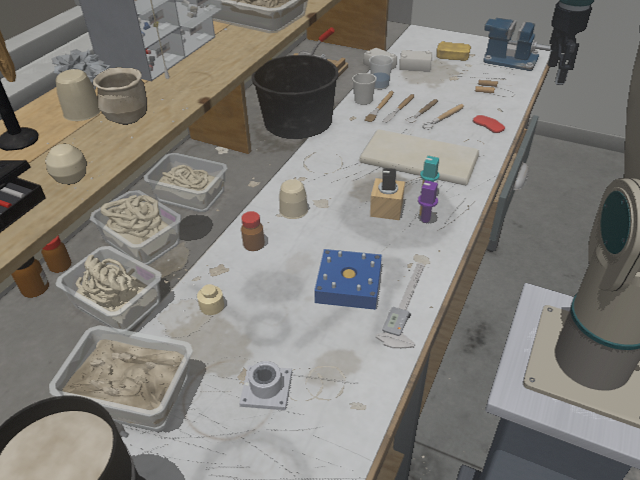

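View pics/side0.png

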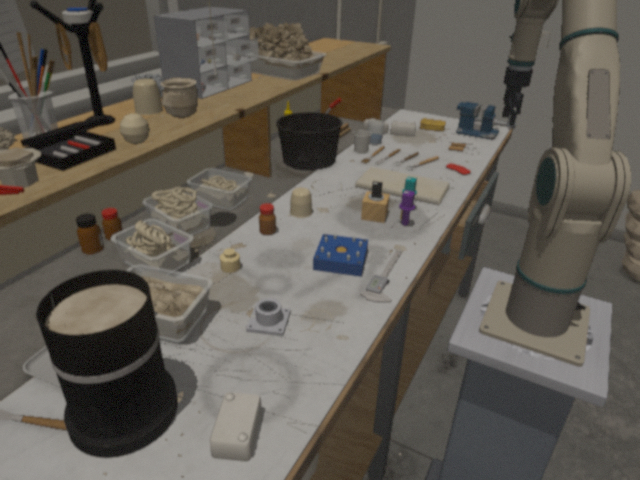

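The scene view shows the hub at (265,380), the blue stage at (349,273), and the wooden holder with the black-gripped shaft at (388,190). The look-alikes are purple at (428,200) and turquoise at (430,168). Only the black-gripped one in the wooden holder fits the description.

```bash
cat > h.py <<'E'
import numpy as np, cv2
from scipy.spatial.transform import Rotation as R
from cell import ctrl, eyes
def tool():
    s=ctrl.read_state(); T=np.eye(4); T[:3,:3]=R.from_euler('xyz',s['tool_rot']).as_matrix(); T[:3,3]=s['eef_pos']; return T
def campose(n,T=None):
    c=eyes.calibration(n); return c, (c['pose'] if n!='wrist' else (tool() if T is None else T)@c['tool_from_camera'])
def ray(n,uv,z,T=None):
    c,P=campose(n,T); uv=np.atleast_2d(uv).astype(float)
    d=np.c_[(uv[:,0]-c['cx'])/c['fx'],-(uv[:,1]-c['cy'])/c['fy'],-np.ones(len(uv))]@P[:3,:3].T
    o=P[:3,3]; return o+d*((z-o[2])/d[:,2])[:,None]
def proj(n,X,T=None):
    c,P=campose(n,T); q=(np.atleast_2d(X)-P[:3,3])@P[:3,:3]
    return np.c_[c['cx']+c['fx']*q[:,0]/-q[:,2], c['cy']-c['fy']*q[:,1]/-q[:,2]]
def inc(pos,yaw,T=None):
    "shift (cm) and turn (deg) in tool axes to reach pos with tool straight down at yaw"
    T=tool() if T is None else T
    G=R.from_euler('xyz',[np.pi,0,yaw]).as_matrix()
    return np.round(T[:3,:3].T@(np.array(pos)-T[:3,3])/10,2), np.round(np.degrees(R.from_matrix(T[:3,:3].T@G).as_rotvec()),1)
E
python3 - <<'E'
from h import *
im=cv2.imread('pics/scene0.png'); sd=cv2.imread('pics/side0.png')
hsv=cv2.cvtColor(im,cv2.COLOR_BGR2HSV)
m=cv2.inRange(hsv,(105,120,60),(125,255,255)); m[:230]=0;m[320:]=0
ys,xs=np.where(m); print('blue',xs.min(),xs.max(),ys.min(),ys.max())
print('hub rim',ray('scene',(265,372),45),'side',ray('side',(268,306),45))
print('flange',ray('scene',[(245,365),(291,367),(289,406),(241,404)],10))
print('stage plate',ray('scene',[(325,252),(382,254),(379,291),(317,289)],36), ray('scene',(349,273),34),'side',ray('side',(342,250),34))
print('holder top',ray('scene',(388,185),62),ray('scene',(389,170),104+5),'side',ray('side',(377,184),109))
for n,u,z in(('cup',(293,211),0),('jar',(253,244),0),('weight',(210,306),0),('purple',(427,216),0),('turq',(430,178),0)): print(n,ray('scene',u,z)[0].round())
a=cv2.resize(im[345:415,225:305],None,fx=5,fy=5,interpolation=cv2.INTER_CUBIC)
b=cv2.resize(im[150:230,360:440],None,fx=4.375,fy=4.375,interpolation=cv2.INTER_CUBIC)
cv2.imwrite('pics/crop.png',np.hstack([a,b]))
E
```

```text
blue 315 380 250 297
hub rim [[512.36803789 292.27295255  45.        ]] side [[508.51064411 300.86409142  45.        ]]
flange [[568.06260389 273.75763804  10.        ]
 [489.84414369 242.31974377  10.        ]
 [455.30460334 315.31577213  10.        ]
 [532.10780721 346.78281153  10.        ]]
stage plate [[552.10756265 -34.40825858  36.        ]
 [439.69961029 -78.87017093  36.        ]
 [406.28668781  23.50431065  36.        ]
 [520.42661585  69.9140921   36.        ]] [[4.81220486e+02 2.87052479e-01 3.40000000e+01]] side [[475.72140251   7.62483575  34.        ]]
holder top [[ 503.79942694 -278.90382871   62.        ]] [[ 502.06947012 -273.02604427  109.        ]] side [[ 494.92075221 -254.45999042  109.        ]]
cup [ 701. -168.   -0.]
jar [728. -25.   0.]
weight [713. 173.   0.]
purple [ 403. -282.    0.]
turq [ 443. -430.    0.]
```

View pics/crop.png

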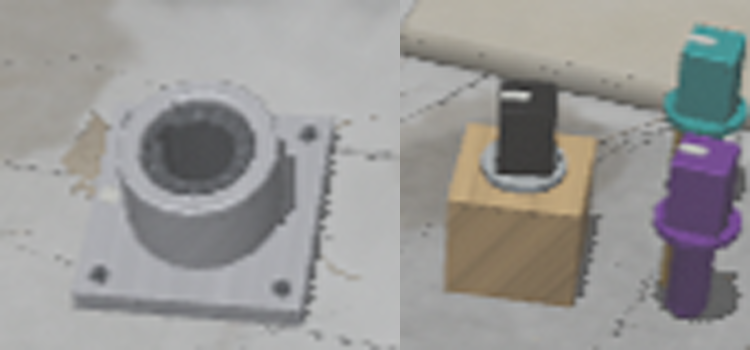

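Hub: its centre measures about (511,294) and yaw about 0.39, with the white dot on the left. The keyway shows as a notch at crop (160,145), roughly towards +x. The stage centre is about (480,-3) with yaw 0.38. The black grip with its white line is the one in the wooden holder, as expected. I'll stop over the holder, stage and hub on the way for wrist pictures.

```bash
python3 - <<'E'
from h import *
T=tool()
for p in((490,-276,260),(505,-3,230),(511,294,200)): print(inc(p,0.38,T))
E
```

```text
(array([ 36.7 , -22.35,  -2.91]), array([-0.1, -0. , -1.9]))
(array([ 47.39, -47.51,   0.13]), array([-0.1, -0. , -1.9]))
(array([ 58.04, -75.23,   3.17]), array([-0.1, -0. , -1.9]))
```

Request:
move_arm(
  increments=[
    [36.7,-22.3,-2.9,0,0,-1.9],
    [36.7,-22.3,-2.9,0,0,-1.9],
    [36.7,-22.3,-2.9,0,0,-1.9],
    [36.7,-22.3,-2.9,0,0,-1.9],
    [36.7,-22.3,-2.9,0,0,-1.9],
    [36.7,-22.3,-2.9,0,0,-1.9],
    [36.7,-22.3,-2.9,0,0,-1.9],
    [36.7,-22.3,-2.9,0,0,-1.9],
    [36.7,-22.3,-2.9,0,0,-1.9],
    [36.7,-22.3,-2.9,0,0,-1.9],
    [36.7,-22.3,-2.9,0,0,-1.9],
    [36.7,-22.3,-2.9,0,0,-1.9],
  ],
  grip=1,
)

```text
clock: 1.35
eef_pos: [489.1, -278.3, 260.1]
tool_rot: [3.141, 0.001, 0.378]
force: [0.6, -0.4, -0.4]
width: 85.4
```

```bash
python3 - <<'E'
from h import *
T=tool(); im=eyes.get_image('wrist'); cv2.imwrite('pics/w_holder.png',im[:,:,::-1]); np.save('pics/w_holder.npy',T); print(T.round(3))
for p in((505,-3,230),(511,294,200)): print(inc(p,0.38,T))
E
```

```text
[[ 9.29000e-01  3.69000e-01 -1.00000e-03  4.89101e+02]
 [ 3.69000e-01 -9.29000e-01 -1.00000e-03 -2.78255e+02]
 [-1.00000e-03  0.00000e+00 -1.00000e+00  2.60082e+02]
 [ 0.00000e+00  0.00000e+00  0.00000e+00  1.00000e+00]]
(array([ 11.63, -25.  ,   2.99]), array([ 0. ,  0.1, -0.1]))
(array([ 23.15, -52.38,   5.97]), array([ 0. ,  0.1, -0.1]))
```

View pics/w_holder.png

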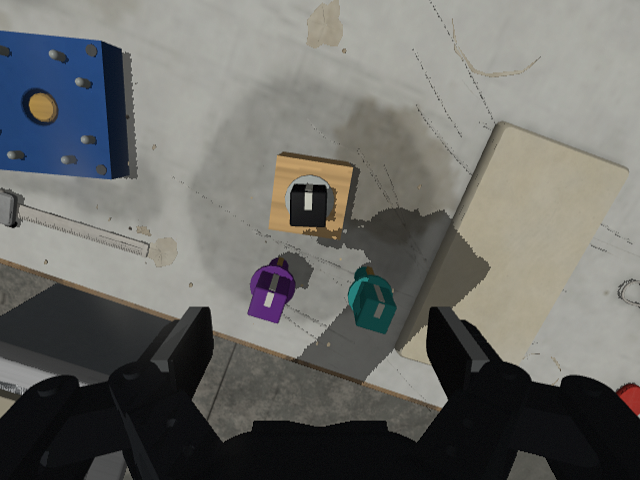

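In the wrist view the black grip is at (308,205) in the wooden block, its white line pointing up (tool +x). Purple is at (272,290) and turquoise at (373,300), clear of the fingers. Next are the stage and the hub.

Request:
move_arm(
  increments=[
    [11.6,-25,3,0,0,0],
    [11.6,-25,3,0,0,0],
    [11.6,-25,3,0,0,0],
    [11.6,-25,3,0,0,0],
    [11.6,-25,3,0,0,0],
    [11.6,-25,3,0,0,0],
    [11.6,-25,3,0,0,0],
    [11.6,-25,3,0,0,0],
    [11.6,-25,3,0,0,0],
  ],
)

```text
clock: 2.3
eef_pos: [505.3, -4.1, 230.4]
tool_rot: [3.14, 0.0, 0.376]
force: [-0.2, -0.8, 0.4]
width: 85.4
```

```bash
python3 - <<'E'
from h import *
T=tool(); im=eyes.get_image('wrist'); cv2.imwrite('pics/w_stage.png',im[:,:,::-1]); np.save('pics/w_stage.npy',T); print(T[:3,3].round(1))
print(inc((511,294,200),0.38,T))
im=im[:,:,::-1]; hsv=cv2.cvtColor(im,cv2.COLOR_BGR2HSV)
m=cv2.inRange(hsv,(15,80,80),(30,255,255))
n,l,st,ce=cv2.connectedComponentsWithStats(m)
for i in range(1,n):
    if st[i,4]>200: print('brass',st[i],ce[i],ray('wrist',ce[i],34,T))
h=cv2.imread('pics/w_holder.png'); Th=np.load('pics/w_holder.npy')
a=cv2.resize(h[140:250,250:370],None,fx=4,fy=4,interpolation=cv2.INTER_CUBIC)
b=im[20:460,100:500]
cv2.imwrite('pics/c2.png',np.hstack([a,b[:440,:320]]))
E
```

```text
[505.3  -4.1 230.4]
(array([ 11.49, -27.52,   3.  ]), array([ 0.1,  0. , -0.2]))
brass [292 221  25  26 322] [301.91925466 230.54968944] [[483.48148552   4.30120247  34.        ]]
brass [ 524  286   96   73 2522] [565.08049167 315.96510706] [[ 497.70030565 -279.88389668   34.        ]]
brass [  0 290 107  38 381] [ 50.93700787 307.88451444] [[313.41108756 212.95199983  34.        ]]
brass [210 359 162  56 528] [292.86174242 387.22727273] [[313.25819333 -49.64872903  34.        ]]
```

View pics/c2.png

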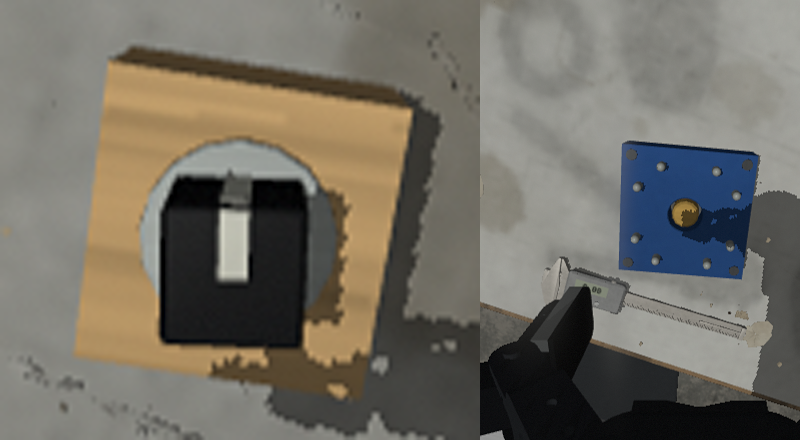

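The crop shows the grip's top face square to the tool, with the line towards tool +x. The eight pins are visible round the well and the plate is turned about 5° from the tool axes. I'll compute the stage pose from the pins and then move to the hub.

```bash
cat > stage.py <<'E'
from h import *
im=cv2.imread('pics/w_stage.png'); T=np.load('pics/w_stage.npy')
hsv=cv2.cvtColor(im,cv2.COLOR_BGR2HSV)
pts=[]
for X,Y in[(662,167),(717,172),(737,196),(730,247),(707,265),(656,261),(635,239),(638,187)]:
    u,v=X-380,Y+20; w=hsv[v-7:v+8,u-7:u+8].astype(int); m=(w[...,1]<90)&(w[...,2]>100); ys,xs=np.nonzero(m); pts.append((u-7+xs.mean(),v-7+ys.mean()))
P=ray('wrist',pts,47,T)[:,:2]
# ideal pins order unknown up to 90deg: pair opposite
c=P.mean(0); r=np.linalg.norm(P-c,axis=1); print('center',c,'r',r.round(1),'expect',np.hypot(25,45.5))
a=np.arctan2(*(P-c).T[::-1]); off=np.arctan2(25,45.5)
y=np.array([[(t+s*off) % (np.pi/2) for s in(1,-1)] for t in a]); print(y.round(3))
q=ray('wrist',[(308.2,209.2)],109,np.load('pics/w_holder.npy')); print('shaft top',q)
print('grip edges',ray('wrist',[(250+x/4,140+y/4) for x,y in[(163,208),(306,208),(301,348),(163,344)]],109,np.load('pics/w_holder.npy')))
E
python3 stage.py
```

```text
center [480.88109284   0.72888386] r [51.8 52.  51.9 52.5 51.9 51.7 51.9 52.1] expect 51.915797210483056
[[1.292 0.288]
 [0.288 0.854]
 [1.295 0.291]
 [0.274 0.84 ]
 [1.292 0.287]
 [0.284 0.85 ]
 [1.29  0.285]
 [0.282 0.848]]
shaft top [[ 498.11749965 -265.50878247  109.        ]]
grip edges [[ 506.0484473  -247.46248993  109.        ]
 [ 516.60810244 -274.06689761  109.        ]
 [ 489.36322352 -283.95829009  109.        ]
 [ 479.67834399 -257.23958267  109.        ]]
```

Request:
move_arm(
  increments=[
    [11.5,-27.5,3,0,0,0],
    [11.5,-27.5,3,0,0,0],
    [11.5,-27.5,3,0,0,0],
    [11.5,-27.5,3,0,0,0],
    [11.5,-27.5,3,0,0,0],
    [11.5,-27.5,3,0,0,0],
    [11.5,-27.5,3,0,0,0],
    [11.5,-27.5,3,0,0,0],
    [11.5,-27.5,3,0,0,0],
  ],
)

```text
clock: 3.25
eef_pos: [511.1, 293.7, 200.3]
tool_rot: [3.14, 0.0, 0.377]
force: [0.3, 0.0, 0.4]
width: 85.6
```

```bash
python3 - <<'E'
from h import *
T=tool(); im=eyes.get_image('wrist')[:,:,::-1]; cv2.imwrite('pics/w_hub.png',im); np.save('pics/w_hub.npy',T); print(T[:3,3].round(1))
u,v=proj('wrist',(511,294,25),T)[0].astype(int); print(u,v)
cv2.imwrite('pics/c3.png',cv2.resize(im[v-75:v+75,u-75:u+75],None,fx=4,fy=4,interpolation=cv2.INTER_CUBIC))
E
```

```text
[511.1 293.7 200.3]
318 218
```

View pics/c3.png

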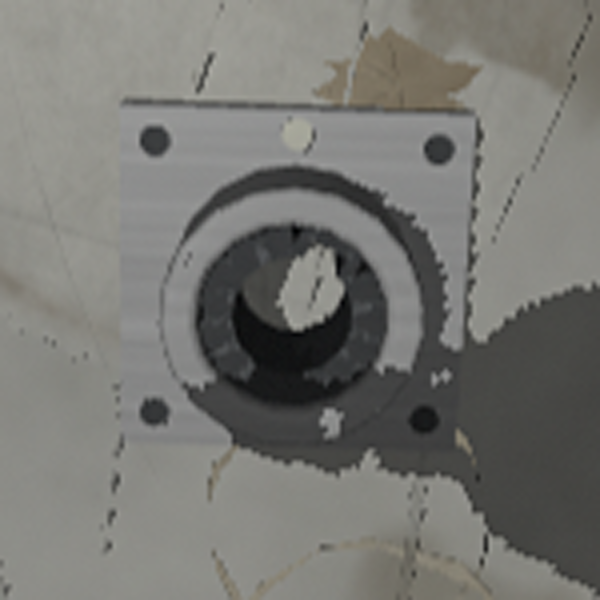

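The hub is seen from above: dot at crop (297,134), corner holes at (155,141), (439,150), (424,419) and (154,411), bush ring centred near (291,315). I can't tell the keyway direction yet, so I'll look again on the stage.

```bash
python3 - <<'E'
from h import *
T=np.load('pics/w_hub.npy'); o=np.array([243,143])
H=ray('wrist',np.array([(155,141),(439,150),(424,419),(154,411)])/4+o,10,T)[:,:2]
C=ray('wrist',np.array([(122,102),(475,112),(458,440),(122,437)])/4+o,10,T)[:,:2]
for Q in(H,C):
    e=[Q[1]-Q[0],Q[2]-Q[3]]; f=[Q[0]-Q[3],Q[1]-Q[2]]
    print(Q.mean(0),[np.linalg.norm(x).round(1) for x in e+f],[np.arctan2(x[1],x[0]).round(3) for x in f],[(np.arctan2(x[1],x[0])+np.pi/2).round(3) for x in e])
print('bush',ray('wrist',np.array([(291,315)])/4+o,43,T))
E
```

```text
[510.64346987 295.68348047] [np.float64(63.8), np.float64(64.1), np.float64(63.6), np.float64(63.7)] [np.float64(0.343), np.float64(0.348)] [np.float64(0.345), np.float64(0.345)]
[511.97804979 295.90298551] [np.float64(78.7), np.float64(80.2), np.float64(78.8), np.float64(77.4)] [np.float64(0.34), np.float64(0.358)] [np.float64(0.349), np.float64(0.366)]
bush [[511.3380515  296.23168009  43.        ]]
```

```bash
python3 - <<'E'
from h import *
print(inc((511,296,15),0.345))
E
```

```text
(array([ 0.08, -0.26, 18.54]), array([0.1, 0. , 1.8]))
```

Request:
move_arm(
  increments=[
    [0.1,-0.25,5,0,0,1.8],
    [0.1,-0.25,10,0,0,1.8],
    [0.1,-0.25,14,0,0,1.8],
    [0.1,-0.25,16,0,0,1.8],
    [0.1,-0.25,17.5,0,0,1.8],
    [0.1,-0.25,18.5,0,0,1.8],
    [0.1,-0.25,18.5,0,0,1.8],
    [0.1,-0.25,18.5,0,0,1.8],
  ],
)

```text
clock: 4.1
eef_pos: [511.0, 299.1, 16.3]
tool_rot: [-3.141, -0.002, 0.348]
force: [0.6, 0.2, 0.0]
width: 85.2
```

Request:
move_arm(
  increments=[
    [0,0,0,0,0,0],
    [0,0,0,0,0,0],
    [0,0,0,0,0,0],
    [0,0,0,0,0,0],
    [0,0,0,0,0,0],
    [0,0,0,0,0,0],
    [0,0,0,0,0,0],
    [0,0,0,0,0,0],
    [0,0,0,0,0,0],
    [0,0,0,0,0,0],
  ],
  grip=-1,
)

```text
clock: 5.1
eef_pos: [511.2, 298.6, 17.1]
tool_rot: [3.141, -0.002, 0.348]
force: [-0.8, -3.2, 8.9]
width: 55.1
```

Request:
move_arm(
  increments=[
    [0,0,-2,0,0,0],
    [0,0,-6,0,0,0],
    [0,0,-10,0,0,0],
    [0,0,-10,0,0,0],
    [0,0,-10,0,0,0],
  ],
)

```text
clock: 5.6
eef_pos: [510.1, 299.1, 115.8]
tool_rot: [-3.141, -0.001, 0.349]
force: [-0.6, 0.2, -4.6]
width: 54.8
```

```bash
python3 - <<'E'
from h import *
T=tool(); print(T[:3,3].round(1),ctrl.read_state()['force'])
print(inc((481,0.7,105),0.285), inc((481,0.7,60),0.285))
im=eyes.get_image('wrist')[:,:,::-1]; cv2.imwrite('pics/w_lift.png',im)
E
```

```text
[510.1 299.1 115.8] [-0.60750511  0.24433627 -4.64286874]
(array([-12.93,  27.05,   1.06]), array([-0. , -0.1,  3.6])) (array([-12.93,  27.06,   5.56]), array([-0. , -0.1,  3.6]))
```

View pics/w_lift.png

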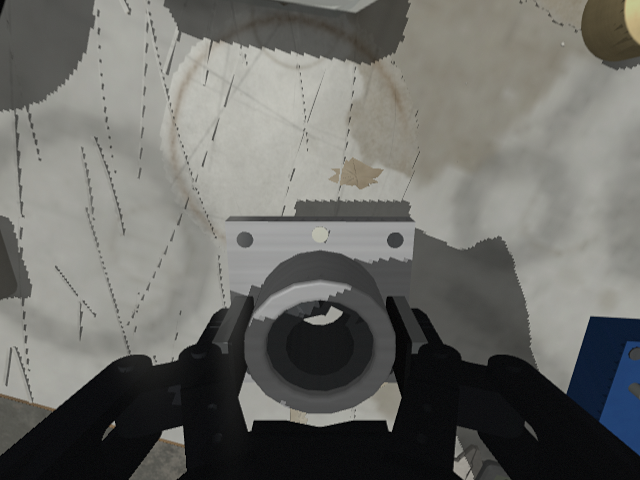

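Grasp holds: the hub hangs square in the jaws, rim centred at about (321,347), dot at (320,234). Working out its offset in the tool frame.

```bash
python3 - <<'E'
from h import *
I=np.eye(4)
print('dot',ray('wrist',(320,234),7,I),'holes',ray('wrist',[(245,240),(395,240)],7,I))
print('rim',ray('wrist',[(321,347),(321,413),(245,345),(396,345)],-28,I))
im=cv2.imread('pics/w_lift.png'); 
T=tool(); print(T[:3,3], inc((481,0.7,60),0.285))
for i in range(3): print(ctrl.read_state()['eef_pos'])
E
```

```text
dot [[33.33612477  0.58636284  7.        ]] holes [[ 30.69854616 -31.15260185   7.        ]
 [ 30.69365918  32.34691964   7.        ]]
rim [[  1.51584503   0.86756377 -28.        ]
 [-27.15237551   0.91322465 -28.        ]
 [  2.34434195 -26.10543927 -28.        ]
 [  2.3166531   27.49919357 -28.        ]]
[509.0544971  298.47202439 114.4951649 ] (array([-12.8 ,  27.02,   5.49]), array([0. , 0.1, 3.6]))
[509.0544971  298.47202439 114.4951649 ]
[509.0544971  298.47202439 114.4951649 ]
[509.0544971  298.47202439 114.4951649 ]
```

Request:
move_arm(
  increments=[
    [-12.85,27,0,0,0,3.6],
    [-12.85,27,0,0,0,3.6],
    [-12.85,27,0,0,0,3.6],
    [-12.85,27,0,0,0,3.6],
    [-12.85,27,0,0,0,3.6],
    [-12.85,27,0,0,0,3.6],
    [-12.85,27,0,0,0,3.6],
    [-12.85,27,0,0,0,3.6],
    [-12.85,27,2.5,0,0,3.6],
    [-12.85,27,4.1,0,0,3.6],
    [-12.85,27,4.1,0,0,3.6],
    [-12.85,27,4.1,0,0,3.6],
    [-12.85,27,4.1,0,0,3.6],
  ],
)

```text
clock: 6.95
eef_pos: [482.0, 2.3, 74.7]
tool_rot: [-3.141, -0.001, 0.287]
force: [-0.0, -0.5, -4.4]
width: 55.1
```

```bash
python3 - <<'E'
from h import *
E=[]
for i in range(6):
    im=eyes.get_image('wrist')[:,:,::-1]; s=ctrl.read_state(); E.append(np.r_[s['eef_pos'],s['tool_rot'][2]])
cv2.imwrite('pics/w_over.png',im); print(np.array(E).round(3)); np.save('pics/over.npy',np.mean(E,0))
cv2.imwrite('pics/c4.png',cv2.resize(im[100:380,180:460],None,fx=2.1,fy=2.1,interpolation=cv2.INTER_CUBIC))
E
```

```text
[[4.82177e+02 2.06000e+00 7.49100e+01 2.87000e-01]
 [4.82185e+02 1.87400e+00 7.49740e+01 2.86000e-01]
 [4.82144e+02 1.70100e+00 7.49830e+01 2.86000e-01]
 [4.82038e+02 1.58600e+00 7.49370e+01 2.86000e-01]
 [4.81944e+02 1.48600e+00 7.48530e+01 2.86000e-01]
 [4.81869e+02 1.42300e+00 7.47940e+01 2.86000e-01]]
```

View pics/c4.png

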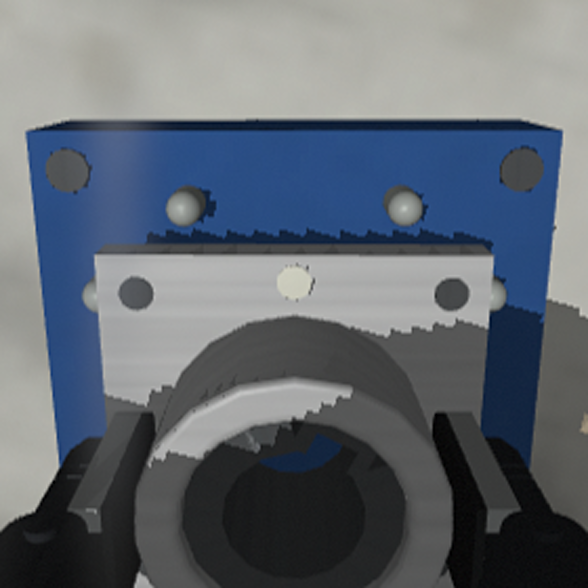

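The hub hangs over the plate: front pins at crop (186,208) and (405,207), flange holes at (136,293) and (452,294). Computing the residual offset in the tool frame.

```bash
python3 - <<'E'
from h import *
I=np.eye(4); f=lambda P,z: ray('wrist',np.array(P)/2.1+[180,100],z,I)[:,:2]
p=f([(186,208),(405,207)],27.5); print('pins',p, np.linalg.norm(p[1]-p[0]),'-> stage centre',p.mean(0)-[45.5,0])
s=f([(68,170),(522,170)],38.8); print('plate marks',s)
pe=f([(28,131),(562,130)],38.8); print('plate corners',pe, pe.mean(0)-[62,0])
h=f([(136,293),(452,294)],7); print('holes',h,'-> hub',h.mean(0)-[31.85,0])
e=f([(95,255),(493,255)],7); print('flange',e,e.mean(0)-[40,0])
E
```

```text
pins [[ 44.44207664 -23.34440154]
 [ 44.66987749  25.20714128]] 48.55207723187662 -> stage centre [-0.94402293  0.93136987]
plate marks [[ 51.30026786 -52.04005176]
 [ 51.31542931  53.79728115]]
plate corners [[ 60.21339767 -60.46094861]
 [ 60.46403393  62.18754553]] [-1.6612842   0.86329846]
holes [[ 30.9271103  -31.27628373]
 [ 30.71224401  32.4100219 ]] -> hub [-1.03032285  0.56686909]
flange [[ 38.80091936 -38.94184612]
 [ 38.80087705  40.05956174]] [-1.19910179  0.55885781]
```

Request:
move_arm(
  increments=[
    [0,0.03,0.5,0,0,0],
    [0,0.03,1,0,0,0],
    [0,0.03,1.4,0,0,0],
    [0,0.03,1.7,0,0,0],
    [0,0.03,1.9,0,0,0],
    [0,0.03,2.0,0,0,0],
    [0,0.03,2.1,0,0,0],
    [0,0.03,2.1,0,0,0],
    [0,0.03,2.1,0,0,0],
  ],
)

```text
clock: 8.15
eef_pos: [481.8, 1.2, 53.4]
tool_rot: [3.142, -0.0, 0.286]
force: [0.3, -0.1, -4.6]
width: 55.3
```

```bash
python3 - <<'E'
from h import *
im=eyes.get_image('side')[:,:,::-1]; s=ctrl.read_state(); print(s['eef_pos'],s['force'],s['torque'],s['tool_rot'])
E
```

```text
[481.74500247   1.1378044   53.42520132] [-0.15622642 -0.32135716 -4.42133084] [ 0.02652124  0.05548617 -0.01554813] [ 3.14152554e+00 -2.45547566e-04  2.85691321e-01]
```

Request:
move_arm(
  increments=[
    [0,0,0.05,0,0,0],
    [0,0,0.1,0,0,0],
    [0,0,0.15,0,0,0],
    [0,0,0.15,0,0,0],
  ],
)

```text
clock: 8.6
eef_pos: [481.7, 1.1, 53.1]
tool_rot: [3.141, -0.001, 0.286]
force: [-2.9, 1.2, 11.3]
width: 55.1
```

Contact is at TCP 53 mm, which is hub bottom at 36 mm as expected. Release, lift, look.

Request:
move_arm(
  increments=[
    [0,0,0,0,0,0],
    [0,0,0,0,0,0],
    [0,0,0,0,0,0],
    [0,0,0,0,0,0],
    [0,0,0,0,0,0],
    [0,0,0,0,0,0],
    [0,0,-3,0,0,0],
    [0,0,-7,0,0,0],
    [0,0,-12,0,0,0],
    [0,0,-16,0,0,0],
    [0,0,-16,0,0,0],
    [0,0,-16,0,0,0],
    [0,0,-16,0,0,0],
  ],
  grip=1,
)

```text
clock: 9.9
eef_pos: [480.6, 1.0, 210.8]
tool_rot: [-3.141, 0.002, 0.286]
force: [-0.2, 1.3, 0.8]
width: 85.0
```

```bash
python3 - <<'E'
from h import *
for i in range(4): im=eyes.get_image('wrist')[:,:,::-1]; T=tool()
np.save('pics/w_seat.npy',T); cv2.imwrite('pics/w_seat.png',im); print(T[:3,3], R.from_matrix(T[:3,:3]).as_euler('xyz'))
u,v=proj('wrist',(481,1,70),T)[0].astype(int); print(u,v)
a=im[v-65:v+65,u-65:u+65]; a=cv2.resize(a,None,fx=4,fy=4,interpolation=cv2.INTER_CUBIC); b=cv2.resize(im[v-25:v+25,u-25:u+25],(270,270),interpolation=cv2.INTER_CUBIC); b=cv2.convertScaleAbs(b,alpha=2.2,beta=10)
out=np.zeros((520,790,3),np.uint8); out[:,:520]=a; out[:270,520:]=b; cv2.imwrite('pics/c5.png',out)
E
```

```text
[480.88182989   1.10994456 210.61889529] [-3.14093106e+00  2.58576089e-03  2.85772796e-01]
319 227
```

View pics/c5.png

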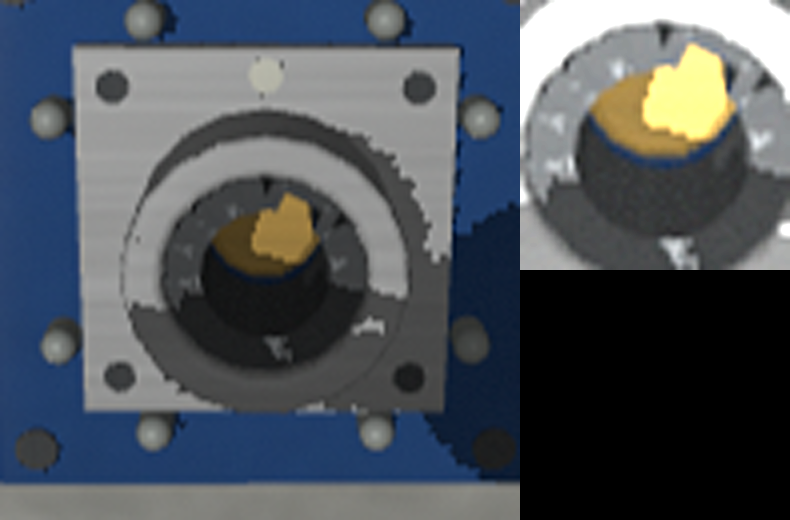

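The hub is seated between all eight pins. Brass showing through the keyway puts it up-right at about crop (297,200), so the keyway is about 25° clockwise of hub +x (world yaw ≈ -0.15).

```bash
python3 - <<'E'
from h import *
T=np.load('pics/w_seat.npy'); o=np.array([254,162])
H=ray('wrist',np.array([(113,87),(419,87),(409,378),(120,377)])/4+o,46,T); print('hub holes',H.mean(0),np.linalg.norm(H[1]-H[0]),np.linalg.norm(H[2]-H[3]), np.arctan2(*(H[0]-H[3]+H[1]-H[2])[1::-1]))
print('bush',ray('wrist',np.array([(265,272)])/4+o,79,T))
P=ray('wrist',np.array([(146,20),(386,20),(481,119),(470,339),(376,432),(154,432),(60,343),(50,119)])/4+o,47,T); print('pins',P.mean(0))
print(inc((498,-265.5,190),0.365))
E
```

```text
hub holes [ 4.80815200e+02 -1.41863759e-01  4.60000000e+01] 63.65396934197083 63.85422010259689 0.2818532513766182
bush [[4.81943835e+02 3.42861583e-01 7.90000000e+01]]
pins [4.81682856e+02 9.33953047e-02 4.70000000e+01]
(array([-5.87, 26.06,  2.06]), array([-0. ,  0.1, -4.5]))
```

Request:
move_arm(
  increments=[
    [-6,25.8,2,0,0,-4.5],
    [-6,25.8,2,0,0,-4.5],
    [-6,25.8,2,0,0,-4.5],
    [-6,25.8,2,0,0,-4.5],
    [-6,25.8,2,0,0,-4.5],
    [-6,25.8,2,0,0,-4.5],
    [-6,25.8,2,0,0,-4.5],
    [-6,25.8,2,0,0,-4.5],
    [-6,25.8,2,0,0,-4.5],
  ],
)

```text
clock: 11.0
eef_pos: [497.1, -260.8, 191.6]
tool_rot: [-3.14, -0.0, 0.367]
force: [-0.6, 0.2, -0.2]
width: 85.7
```

```bash
python3 - <<'E'
from h import *
for i in range(5): im=eyes.get_image('wrist')[:,:,::-1]; T=tool()
np.save('pics/w_sh.npy',T); cv2.imwrite('pics/w_sh.png',im); print(T[:3,3], R.from_matrix(T[:3,:3]).as_euler('xyz'))
u,v=proj('wrist',(498,-265.5,109),T)[0].astype(int); print(u,v)
a=im[v-60:v+60,u-60:u+60]; np.save('pics/sh_o.npy',[u-60,v-60])
cv2.imwrite('pics/c6.png',cv2.resize(a,None,fx=5,fy=5,interpolation=cv2.INTER_CUBIC))
print(inc((498,-265.5,109),0.365))
E
```

```text
[ 497.1072611  -262.26961982  192.04941567] [-3.14156950e+00 -2.89890563e-04  3.65980573e-01]
323 251
(array([-0.03,  0.33,  8.3 ]), array([-0. , -0. ,  0.1]))
```

View pics/c6.png

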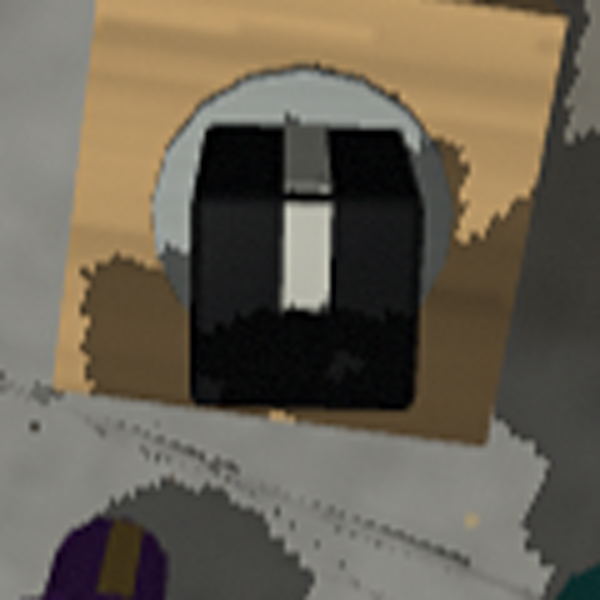

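The grip's top face is at crop (192,198), (421,198), (413,408), (191,402). The line points to tool +x and the purple one is clear at bottom left.

```bash
python3 - <<'E'
from h import *
I=np.eye(4); o=np.load('pics/sh_o.npy'); T=np.load('pics/w_sh.npy'); z=T[2,3]-109
Q=ray('wrist',np.array([(192,198),(421,198),(413,408),(191,402)])/5+o,z,I)
print(Q.round(1),Q.mean(0)); print('collar',ray('wrist',np.array([(152,205),(455,205),(300,66)])/5+o,z+41,I)); 
print('collar est', 'hub bush in w_seat tool', ray('wrist',np.array([265,272])/4+[254,162],np.load('pics/w_seat.npy')[2,3]-79,I))
print(tool()[:3,3])
E
```

```text
[[ 13.9 -11.   83. ]
 [ 13.9  18.1  83. ]
 [-14.7  17.7  83. ]
 [-13.8 -11.5  83. ]] [-0.15188455  3.32708502 83.04941567]
collar [[  1.60920804 -19.02132704 124.04941567]
 [  1.60721267  26.49654279 124.04941567]
 [ 22.78630613   3.14160117 124.04941567]]
collar est hub bush in w_seat tool [[  1.10095529   1.1707579  131.61889529]]
[ 497.1072611  -262.26961982  192.04941567]
```

Request:
move_arm(
  increments=[
    [0,0.3,4,0,0,0],
    [0,0.3,7,0,0,0],
    [0,0.3,9,0,0,0],
    [0,0.3,10.5,0,0,0],
    [0,0.3,11.5,0,0,0],
    [0,0.3,11.8,0,0,0],
    [0,0.3,11.8,0,0,0],
    [0,0.3,11.8,0,0,0],
    [0,0.3,11.8,0,0,0],
  ],
)

```text
clock: 12.15
eef_pos: [498.5, -266.4, 74.7]
tool_rot: [3.14, -0.001, 0.364]
force: [0.1, 0.6, 1.0]
width: 85.5
```

Request:
move_arm(
  increments=[
    [0,0,0,0,0,0],
    [0,0,0,0,0,0],
    [0,0,0,0,0,0],
    [0,0,0,0,0,0],
    [0,0,0,0,0,0],
    [0,0,0,0,0,0],
    [0,0,0,0,0,0],
    [0,0,0,0,0,0],
    [0,0,0,0,0,0],
    [0,0,0,0,0,0],
    [0,0,0,0,0,0],
  ],
  grip=-1,
)

```text
clock: 13.25
eef_pos: [497.7, -265.9, 74.1]
tool_rot: [-3.141, 0.0, 0.364]
force: [-0.8, 1.0, 5.1]
width: 29.3
```

```bash
python3 - <<'E'
from h import *
s=ctrl.read_state(); print(s['force'],s['torque'],s['eef_pos'],s['width'])
E
```

```text
[-0.76292763  1.02320944  5.0689157 ] [ 0.39041573  0.38026161 -0.02471764] [ 497.73687314 -265.86433689   74.07097433] 29.255913900138424
```

Request:
move_arm(
  increments=[
    [0,0,-2,0,0,0],
    [0,0,-5,0,0,0],
    [0,0,-9,0,0,0],
    [0,0,-12,0,0,0],
    [0,0,-12,0,0,0],
    [0,0,-12,0,0,0],
    [0,0,-12,0,0,0],
  ],
)

```text
clock: 13.95
eef_pos: [496.4, -265.6, 191.9]
tool_rot: [-3.139, 0.003, 0.364]
force: [-0.2, 0.3, -5.0]
width: 29.1
```

```bash
python3 - <<'E'
from h import *
for i in range(3): im=eyes.get_image('side')
s=ctrl.read_state(); print(s['force'],s['torque'],s['eef_pos'],s['tool_rot'],s['width'])
print(inc((481.6,0.2,164),-0.15))
E
```

```text
[-0.48719086 -0.23976403 -4.37476016] [ 0.00649795 -0.00011563  0.00578795] [ 496.92109062 -265.6795464   192.12940762] [-3.13922222e+00  2.22365881e-03  3.64299564e-01] 29.334875964281895
(array([  8.05, -25.38,   2.86]), array([-0.1,  0.2, 29.5]))
```

Request:
move_arm(
  increments=[
    [8.05,-25.4,0,0,0,8],
    [8.05,-25.4,0,0,0,16],
    [8.05,-25.4,0,0,0,24],
    [8.05,-25.4,0,0,0,29.5],
    [8.05,-25.4,0,0,0,29.5],
    [8.05,-25.4,0,0,0,29.5],
    [8.05,-25.4,0,0,0,29.5],
    [8.05,-25.4,1,0,0,29.5],
    [8.05,-25.4,2,0,0,29.5],
    [8.05,-25.4,2.8,0,0,29.5],
    [8.05,-25.4,2.8,0,0,29.5],
    [8.05,-25.4,2.8,0,0,29.5],
    [8.05,-25.4,2.8,0,0,29.5],
  ],
)

```text
clock: 15.4
eef_pos: [482.9, -0.5, 165.9]
tool_rot: [-3.142, -0.0, -0.151]
force: [0.7, 0.0, -3.0]
width: 29.7
```

```bash
python3 - <<'E'
from h import *
for i in range(4): im=eyes.get_image('wrist')[:,:,::-1]
cv2.imwrite('pics/w_pre.png',im)
s=ctrl.read_state(); print(s['force'],s['torque'],s['eef_pos'],s['tool_rot'],s['width'])
print(inc((481.6,0.2,154),-0.15))
cv2.imwrite('pics/c7.png',im)
E
```

```text
[-0.11415066 -0.69203855 -5.13617569] [ 0.0273062  -0.00064452 -0.04062867] [ 4.82861924e+02 -1.07260112e-01  1.66142187e+02] [-3.14139010e+00 -7.58382982e-04 -1.50636333e-01] 29.40048966122651
(array([-0.13, -0.01,  1.21]), array([-0., -0., -0.]))
```

View pics/c7.png

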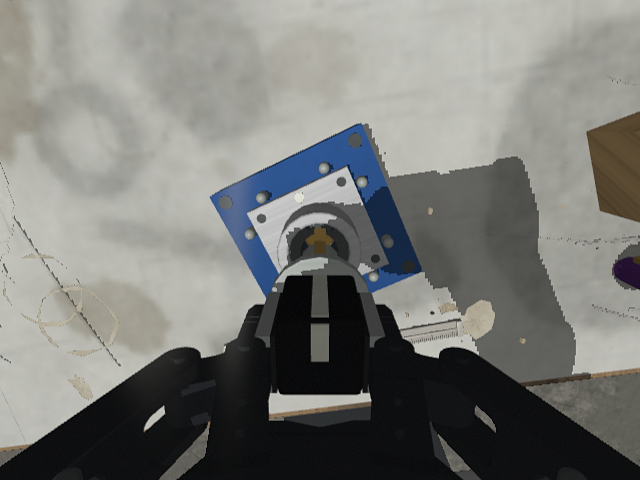

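The view shows the shaft over the hub. Brass showing through the keyway at (318,228) points straight up, so the key is lined up. Inserting until just above key contact.

Request:
move_arm(
  increments=[
    [-0.12,0,0.6,0,0,0],
    [-0.12,0,1.1,0,0,0],
    [-0.12,0,1.5,0,0,0],
    [-0.12,0,1.8,0,0,0],
    [-0.12,0,2.1,0,0,0],
    [-0.12,0,2.4,0,0,0],
    [-0.12,0,2.6,0,0,0],
    [-0.12,0,2.8,0,0,0],
    [-0.12,0,2.8,0,0,0],
    [-0.12,0,2.8,0,0,0],
  ],
)

```text
clock: 16.6
eef_pos: [481.3, 0.2, 137.8]
tool_rot: [-3.142, 0.0, -0.151]
force: [0.1, 1.0, -4.0]
width: 29.4
```

```bash
python3 - <<'E'
from h import *
eyes.get_image('side'); s=ctrl.read_state(); print(s['force'],s['torque'],s['eef_pos'],s['tool_rot'],s['width'])
E
```

```text
[-0.57594956  0.48425822 -4.36644598] [0.10259465 0.16558813 0.01542256] [4.81286527e+02 1.34127110e-01 1.37825552e+02] [-3.14155335e+00  2.41639354e-04 -1.50590455e-01] 29.370244412491516
```

Entered the bore freely. Continuing down past the key's entry (TCP 132), gently.

Request:
move_arm(
  increments=[
    [0,0,0.3,0,0,0],
    [0,0,0.5,0,0,0],
    [0,0,0.7,0,0,0],
    [0,0,0.8,0,0,0],
    [0,0,0.9,0,0,0],
    [0,0,0.9,0,0,0],
  ],
)

```text
clock: 17.25
eef_pos: [481.2, 0.1, 128.6]
tool_rot: [3.141, 0.001, -0.151]
force: [-1.1, 0.8, -4.7]
width: 29.4
```

No resistance at 128.6, so the key is in the keyway. On to the plunger.

Request:
move_arm(
  increments=[
    [0,0,0.4,0,0,0],
    [0,0,0.8,0,0,0],
    [0,0,1.2,0,0,0],
    [0,0,1.6,0,0,0],
    [0,0,2.0,0,0,0],
    [0,0,2.3,0,0,0],
    [0,0,2.3,0,0,0],
  ],
)

```text
clock: 17.95
eef_pos: [481.1, 0.1, 105.2]
tool_rot: [3.141, 0.001, -0.151]
force: [-1.9, 0.6, -5.4]
width: 29.5
```

```bash
python3 - <<'E'
from h import *
eyes.get_image('side'); s=ctrl.read_state(); print(s['force'],s['torque'],s['eef_pos'],s['tool_rot'],s['width'])
E
```

```text
[-2.00965401  1.34234169 -5.70461812] [ 0.22345019  0.45684057 -0.05322702] [4.81164429e+02 7.85423180e-02 1.05424169e+02] [ 3.14145461e+00  7.32475910e-04 -1.50658508e-01] 29.08108511008649
```

Request:
move_arm(
  increments=[
    [-0.03,0,0.3,0,0,0],
    [-0.03,0,0.5,0,0,0],
    [-0.03,0,0.7,0,0,0],
    [-0.03,0,0.9,0,0,0],
    [-0.03,0,1.1,0,0,0],
    [-0.03,0,1.2,0,0,0],
    [-0.03,0,1.2,0,0,0],
  ],
)

```text
clock: 18.7
eef_pos: [481.2, 0.1, 93.9]
tool_rot: [-3.142, -0.0, -0.151]
force: [-3.0, 1.4, 3.4]
width: 29.4
```

```bash
python3 - <<'E'
from h import *
eyes.get_image('side'); s=ctrl.read_state(); print(s['force'],s['torque'],s['eef_pos'],s['tool_rot'],s['width'])
E
```

```text
[-2.27195914  1.04439307  4.69137016] [0.17836448 0.82288855 0.00728645] [4.81199620e+02 9.75880297e-02 9.38486299e+01] [-3.14155908e+00 -1.94326840e-04 -1.50726680e-01] 29.282283203604187
```

Request:
move_arm(
  increments=[
    [0,0,0.05,0,0,0],
    [0,0,0.1,0,0,0],
    [0,0,0.15,0,0,0],
    [0,0,0.15,0,0,0],
  ],
)

```text
clock: 19.15
eef_pos: [481.2, 0.1, 92.5]
tool_rot: [-3.142, -0.0, -0.151]
force: [-4.6, 2.0, 4.7]
width: 29.6
```

Request:
move_arm(
  increments=[
    [-0.02,0,0.05,0,0,0],
    [-0.02,0,0.1,0,0,0],
    [-0.02,0,0.15,0,0,0],
    [-0.02,0,0.15,0,0,0],
  ],
)

```text
clock: 19.55
eef_pos: [481.2, 0.1, 92.0]
tool_rot: [-3.141, -0.001, -0.151]
force: [-5.8, 0.6, 15.9]
width: 29.2
```

```bash
python3 - <<'E'
from h import *
im=eyes.get_image('scene')[:,:,::-1];im2=eyes.get_image('wrist')[:,:,::-1]; s=ctrl.read_state(); print(s['force'],s['torque'],s['eef_pos'],s['tool_rot'],s['width'])
a=cv2.resize(im[200:320,290:410],(480,480),interpolation=cv2.INTER_CUBIC); b=cv2.resize(im2[160:400,220:420],(320,384))
o=np.zeros((480,800,3),np.uint8); o[:,:480]=a; o[:384,480:]=b; cv2.imwrite('pics/c8.png',o)
E
```

```text
[-5.05297008  0.90396297 16.39057652] [0.20114224 1.36430297 0.01164514] [4.81209062e+02 1.02988393e-01 9.19950030e+01] [-3.14133489e+00 -1.09409220e-03 -1.50786870e-01] 29.19583308558972
```

View pics/c8.png

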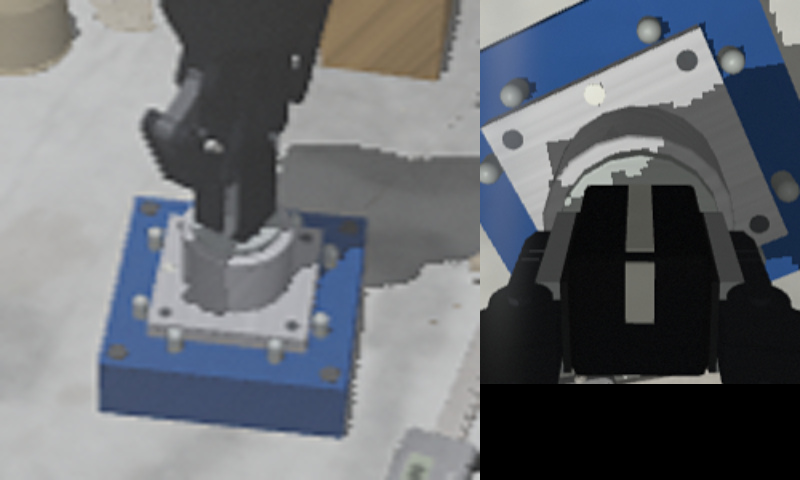

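Force jumped from 5 to 16 N at TCP 92 mm, where the collar meets the rim. The picture shows the collar on the rim and the hub flat between the pins. A small extra push with a hold, then check.

Request:
move_arm(
  increments=[
    [-0.02,0,0.05,0,0,0],
    [-0.02,0,0.05,0,0,0],
    [-0.02,0,0.05,0,0,0],
    [-0.02,0,0.05,0,0,0],
    [-0.02,0,0.05,0,0,0],
    [-0.02,0,0.05,0,0,0],
    [-0.02,0,0.05,0,0,0],
    [-0.02,0,0.05,0,0,0],
    [-0.02,0,0.05,0,0,0],
    [-0.02,0,0.05,0,0,0],
  ],
)

```text
clock: 20.65
eef_pos: [481.2, 0.1, 91.9]
tool_rot: [-3.141, -0.002, -0.151]
force: [-6.0, 0.3, 22.1]
width: 29.4
```

Pressing 0.5 mm further moved it only 0.1 mm while the force rose to 22 N, so it is on a hard seat and stable. Handing in.

```bash
python3 - <<'E'
from h import *
s=ctrl.read_state(); print(s['force'],s['eef_pos'],s['qd'].round(3)); print(ctrl.finish_job())
E
```

```text
[-6.04233524  0.26164771 22.0967314 ] [4.81183332e+02 1.13952570e-01 9.19471934e+01] [ 0.001 -0.    -0.001  0.001 -0.001  0.001 -0.   ]
the job is handed in; nothing more can be done
None
```

I set the hub on the stage between its eight pins and let go. I then took the black-gripped shaft from the holder and put it into the hub, with the key going straight into the keyway. It was handed in at 20.7 s with the shaft still gripped and pressed home.

- **Keyway:** I turned the shaft over the hub, before insertion, to the keyway direction read from the wrist images (about 25° clockwise of the hub's white dot). The key met no resistance, so no feeling about was needed.
- **Hub:** its centre was within about 1 mm of the pin centre by the wrist view after release. The last picture showed it flat between the pins.
- **Shaft home:** the force jumped from 5 N to 16 N when the collar met the rim. A further 0.5 mm push raised it to 22 N but moved the tool only 0.1 mm. Finger opening was 29 mm on the 30 mm grip, and the arm was at rest.
- **What disagreed:** the collar seated at a tool height of 92 mm where I expected 93 mm, within sensor error. A side force of about 6 N remained on the tool and small shifts did not clear it. I could not read the plunger travel directly.
- **Bystanders:** I kept the arm clear of the cream cup, amber jar, brass weight and the two look-alikes, but did not check their positions again at the end.

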